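# Ink the practice stamp and hold it ready over the form

## Task

Take the rectangular stamp from the stamp board, press its whole face onto the middle of the ink pad so that the sprung plate gives by about 4 mm, then carry it, clear of the card index, over the wall of the form tray. Finish while still holding it, still and upright, about 8 mm above the form's wide stamp box, centred on it, long side along long side (either way round), for the doctor to check the place before it is pressed. The stamp must never touch the paper, the tray or the card index; leave the other things where they stand.

Things in the scene. Friction and masses are not known exactly. Their poses are not given: they have to be found in the camera images.
- stamp_center (a point): centre of the RECTANGULAR stamp (the one to use), 44 mm above its face. Upright, 88 mm tall, 60 to 130 g: black foot 60 x 24 mm (own x by y), 24 mm tall; above it, central, a flat-sided wooden handle, 34 mm along x, 18 mm thick along y, from 24 to 88 mm above the face: take it by the flat sides. Stands on the stamp board, z up, x roughly along world x.
- stamp_face (a point): centre of the rubber face (underside) of the rectangular stamp; axes as the stamp's: x along the 60 mm side, y along the 24 mm side, z up
- stampboard_top (a point): centre of the top of the fixed grey stamp board, a plate 290 x 100 x 8 mm (own x by y by z); the three stamps stand in a row along its x, 90 mm apart, in any order
- round_stamp_center (a point): centre (44 mm above its underside) of the stamp with the ROUND foot, 38 mm across; same handle and height as the rectangular one; leave it
- square_stamp_center (a point): centre (44 mm above its underside) of the stamp with the small SQUARE foot, 30 x 30 mm; same handle and height; leave it
- pad_top (a point): centre of the upper face of the sprung ink plate, 112 x 77 mm (own x by y), dark blue, about 22 mm above the desk, standing 6 mm proud of its black fixed case (130 x 95 x 16 mm); z up
- inkplate (a joint): how far the ink plate is pressed down, m: 0 at rest, 0.008 at its stop; a spring of 900 N/m: it starts to sink at about 1 N, is 4 mm down at about 4 N and at its stop at 8 N
- stamp_box (a point): middle of the wide printed stamp box on the form, on the paper's upper face (16 mm above the desk); z up; a black outline 38 mm along this point's x and 74 mm along its y, so the stamp's x must lie along this point's y (either way round). Other boxes on the form are smaller: 30 x 30 and 22 x 30 mm.
- form: the pad of forms, fixed, lying in the tray: white, 148 x 210 x 12 mm (own x by y by z), origin at the centre of its underside; the stamp box is centred at x -30, y -40 mm, the small boxes at (-30, 60) and (45, -75) mm; axes as those of the stamp box
- tray: white open form tray, fixed, 190 x 250 mm (own x by y), walls 4 mm thick and 50 mm high, floor 4 mm; origin at the centre of its underside on the desk
- cardbox_center (a point): centre (46 mm above the desk) of the card index box between ink pad and tray: grey box 200 x 62 mm (own x by y) full of upright cards, 98 mm tall in all, 1.1 kg, loose; leave it
- mug_center (a point): centre (46 mm up) of a white mug, 80 mm across, 92 mm tall, handle on its +y side; leave it
- pill_jar_center (a point): centre (42 mm up) of a white pill jar, 48 mm across, 85 mm tall; leave it
- stapler_center (a point): centre (21 mm up) of a stapler, 135 x 36 x 42 mm, long along its x; leave it
- tape_center (a point): centre (30 mm up) of a tape dispenser, 130 x 55 mm, 68 mm tall, long along its x; leave it
Mind the look-alikes: they are no part of the job. Leave any red or yellow look-alike of the part that bears stamp_center alone.

How it is judged:
By the outcome, as a careful person would: the job done as asked, in the order asked, and still so for the second after the job is handed in, while the arm keeps its last pose, push and grip.
It also fails if it takes over 51 s, if anything falls off the work surface, if the arm or the gripper's body presses on something with over 40 N, if the wrist force passes 120 N, or if a joint passes its speed limit or range.

## Robot

A 6-joint arm with a two-finger parallel gripper is mounted at the origin on the work surface. World frame = base frame: x ahead of the robot, y to its left, z up, the work surface at z = 0. Lengths are in mm, angles in rad, forces in N, time in s.
With the tool pointing down it reaches from about 275 to 825 mm from the base axis. Payload 5.2 kg.
Tool frame: the origin (TCP) lies midway between the tips of the shut fingers; the grasp point (between the pads) lies 19 mm behind it; z points along the fingers, x is the direction in which the jaws open and shut, and the axes are right-handed (so a half turn about z gives the same grasp; the last joint's range is limited). The gripper opens to 93 mm and grips with 3 to 60 N. Pads are 15 mm wide; open, the fingers measure 128 mm over their backs; the gripper's body (75 mm by 188 mm) begins 65 mm behind the grasp point.
Start: joints at [1.038, 0.259, 1.535, -0, 1.348, -0.203], TCP at [178.098, 520.371, 186.653] pointing down, gripper open.
Joint ranges: [-3.14, 3.14], [-0.91, 2.08], [0.19, 2.58], [-1.22, 4.36], [0.22, 2.71], [-3.12, 3.12]. Speed limits (rad/s): [2.57, 2.57, 3.14, 3.14, 3.14, 3.14].

## Interface

Orientations are given as a unit quaternion [x, y, z, w].
In Python, from rig import env gives the robot as it stands.
- The arm moves only by the tool arm_command, never from a script. Its argument "series" is a list of rows, each a list of 3 entries, a list of its own where there are three numbers: the shift along the tool's x, y, z in mm, then the turn about the tool's z in rad, then the closure, from 0 (fully open) to 1 (shut). In form: [[[tx, ty, tz], roll, fingers], ...]. A call has 1 to 12 rows; each row shifts and turns the pose as measured when the row begins, along the tool's axes as they then stand; what a row does not reach is not made up. A row lasts 1/8 s, in which the tool goes at most 62.5 mm and 10.7 degrees, less where a joint would pass 70% of its speed; a pose out of reach is approached as far as the arm can. A call is refused whole if a number of a shift passes 62.5 or a number of a turn 0.188, either way. A call with a gripper value outside its range is refused whole. The fingers move at their own pace and stop on an object; the grip force is fixed at half the most. Time passes only in rows, so rows that do not move let the fingers close. It gives the time, the measured TCP pose, the force and the opening at its end, in the units of the state.
- env.state(): the state, without advancing time (a new reading comes with each control period).
- env.read_camera(name): name is "side" or "top" or "wrist"; returns (picture, depth): 384x512x3 uint8, red, green, blue; 384x512 float32, mm along the optical axis (not along the pixel's ray), 0 where there is no reading.
- env.get_calibration(name): a dict with "intrinsics" (3x3 intrinsics, pixels), "world_to_cam" (4x4, takes a point from world to camera coordinates); the wrist camera has in their place "tool_from_camera" (4x4, takes a point from camera to tool coordinates, whose origin is the TCP and whose axes are the tool frame's). Camera axes: x right, y down, z forward; pixel columns grow to the right and rows downward; lengths in mm; the calibration is good to about 2 mm. A picture is of the moment at which its call begins: read the wrist's pose just before it. get_calibration takes no time and is no camera call.
- env.close_job(): hands the job in, once; it reports no verdict.
Trained networks look in the newest picture that a camera, given by its name, has taken for a name from the list of things; names that differ only in an ending like _2 or _b are one class to them, and where a whole thing is asked for, a point or a joint stands for the part that bears it (a point fixed in the world has none). Each returns a list of dicts, best first, with "confidence" (0 to 1); they miss things now and then, are a little off and sometimes report something else, mostly with a low value. They report only what shows in the picture. A call takes as long as a camera call. They do not tell look-alikes from the thing itself.
- env.recognise(camera, query): "rect" ([left, top, width, height] in pixels, round what is visible of it).
- env.cut_out(camera, query): "region" (384x512 bool, what is visible of it) and "rect" ([left, top, width, height] in pixels, round what is visible of it).
- env.place_of(camera, query): "location" ([column, row] in pixels: a listed point, or the origin of a listed thing).
The state is a dict: "clock": time; "joints": joint angles; "dq": joint speeds; "effort": joint torques, N m; "position": TCP position; "tool_rot": TCP orientation; "ft_force": force on the tool from outside, world axes, zero at the start; "torque": the same for the moment, N m; "opening": finger opening in mm.
Only numpy, scipy, OpenCV 4.12 (cv2) and the standard library are available. Lean on these libraries where they do the work, as an engineer would, in place of code of your own. Each camera call takes 0.05 s, during which the arm holds its last target.

## Working session

There is one attempt and no reset: what is moved stays moved. The work goes in short steps, Python scripts to look and compute and a tool call to move; the robot and the scene stay as the last step left them, time stands still between calls to the robot, and variables do not carry over. Pictures are saved under pics/ and viewed, and the job is handed in when it is done.

Besides the shell and the picture viewer there is one more tool, called after "Emit:" as a command line: name --argument value ..., lists and objects as JSON in quotes. arm_command: Moves the arm, as the interface text tells. Its arguments: {"type":"object","properties":{"series":{"type":"array"}},"required":["series"]}

```bash
ls; mkdir -p pics; cat > h.py <<'E'
import numpy as np, cv2
from rig import env
from scipy.spatial.transform import Rotation as R
def cam(name):
    s=env.state(); im,d=env.read_camera(name); c=env.get_calibration(name); K=np.array(c["intrinsics"])
    if name=="wrist":
        T=np.eye(4); T[:3,:3]=R.from_quat(s["tool_rot"]).as_matrix(); T[:3,3]=s["position"]
        C2W=T@np.array(c["tool_from_camera"])
    else: C2W=np.linalg.inv(np.array(c["world_to_cam"]))
    return im,d,K,C2W
def save(im,f): cv2.imwrite("pics/"+f,im[:,:,::-1])
def cloud(d,K,C):
    v,u=np.mgrid[:d.shape[0],:d.shape[1]]
    P=np.stack([(u-K[0,2])*d/K[0,0],(v-K[1,2])*d/K[1,1],d],-1)
    W=P@C[:3,:3].T+C[:3,3]; W[d<=0]=np.nan
    return W
def st():
    s=env.state(); print({k:np.round(v,3).tolist() for k,v in s.items() if k!='effort'})
E
python3 - <<'E'
from h import *
for n in ["top","side","wrist"]:
    im,d,K,C=cam(n); save(im,n+"0.png"); np.savez("/tmp/%s0.npz"%n,im=im,d=d,K=K,C=C); print(n,np.round(C,3).tolist(),K[0,0])
st()
E
```

```text
pics
top [[-0.029, -0.998, 0.052, 445.54], [-0.999, 0.03, 0.013, 26.375], [-0.014, -0.051, -0.999, 1320.803], [0.0, 0.0, 0.0, 1.0]] 388.97112017344097
side [[0.978, -0.087, 0.189, 299.2], [-0.207, -0.503, 0.839, -982.887], [0.023, -0.86, -0.51, 694.977], [0.0, 0.0, 0.0, 1.0]] 418.4781671893009
wrist [[0.324, 0.907, 0.267, 101.51], [0.946, -0.311, -0.092, 545.988], [-0.0, 0.283, -0.959, 385.263], [0.0, 0.0, 0.0, 1.0]] 285.41462266562536
{'clock': 0.15, 'joints': [1.038, 0.259, 1.536, -0.0, 1.348, -0.203], 'dq': [-0.0, -0.002, -0.002, -0.002, -0.0, -0.0], 'position': [177.853, 519.974, 186.011], 'tool_rot': [0.814, 0.581, -0.001, 0.0], 'ft_force': [-0.206, 0.274, -0.539], 'torque': [0.052, 0.06, 0.01], 'opening': 93.036}
```

View pics/top0.png

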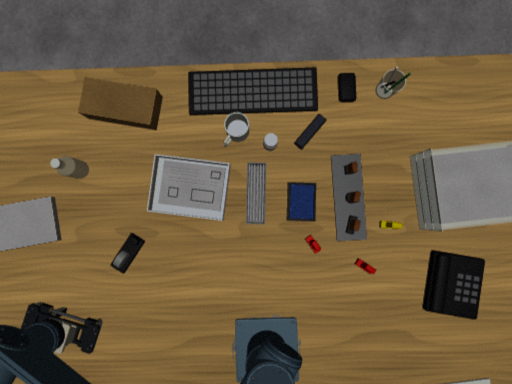

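View pics/side0.png

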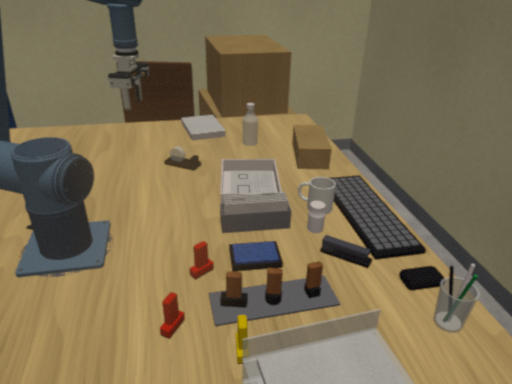

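View pics/wrist0.png

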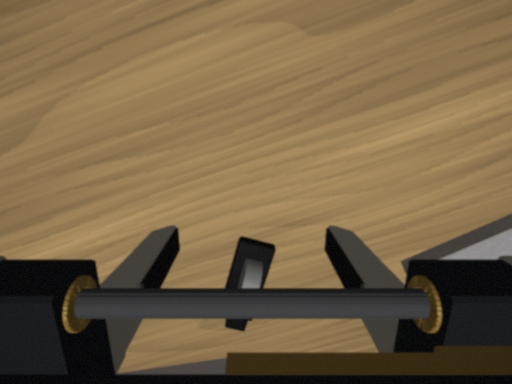

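```bash
python3 - <<'E'
from h import *
D=np.load("/tmp/top0.npz");im=D['im'];
c=im[140:250,140:250]; c2=im[140:250,240:410]
cv2.imwrite("pics/top_crop.png",cv2.resize(c[:,:,::-1],None,fx=5,fy=5,interpolation=cv2.INTER_CUBIC))
cv2.imwrite("pics/top_crop2.png",cv2.resize(c2[:,:,::-1],None,fx=4.7,fy=4.7,interpolation=cv2.INTER_CUBIC))
s=np.load("/tmp/side0.npz")['im'][230:330,190:360]
cv2.imwrite("pics/side_crop.png",cv2.resize(s[:,:,::-1],None,fx=4.7,fy=4.7,interpolation=cv2.INTER_CUBIC))
E
```

```text
(no output)
```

View pics/top_crop.png

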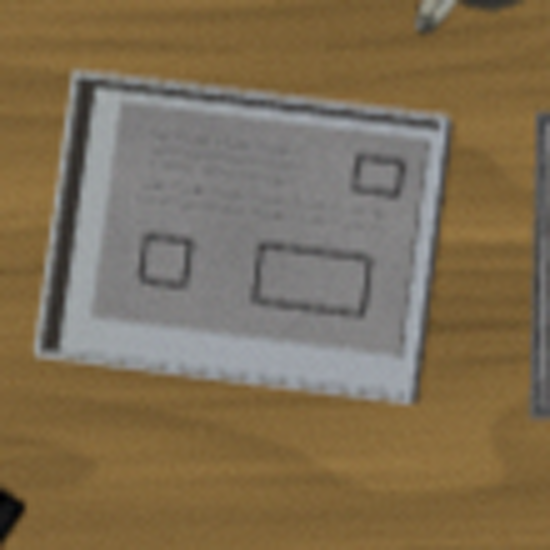

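View pics/top_crop2.png

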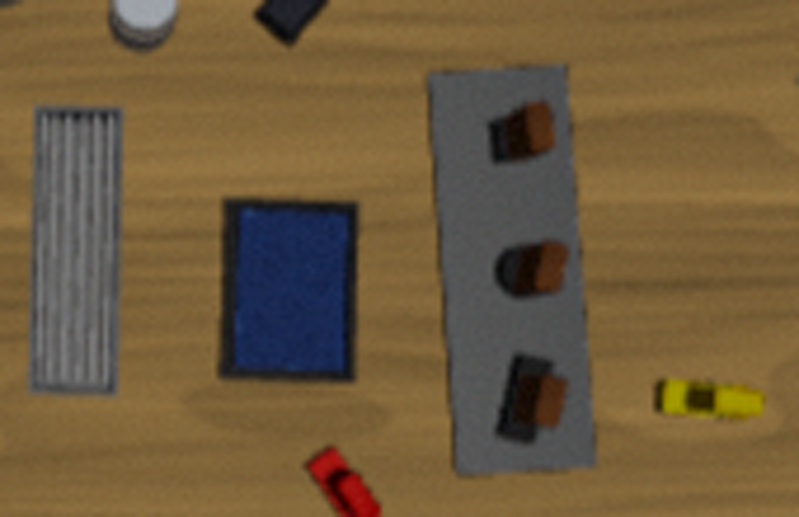

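View pics/side_crop.png

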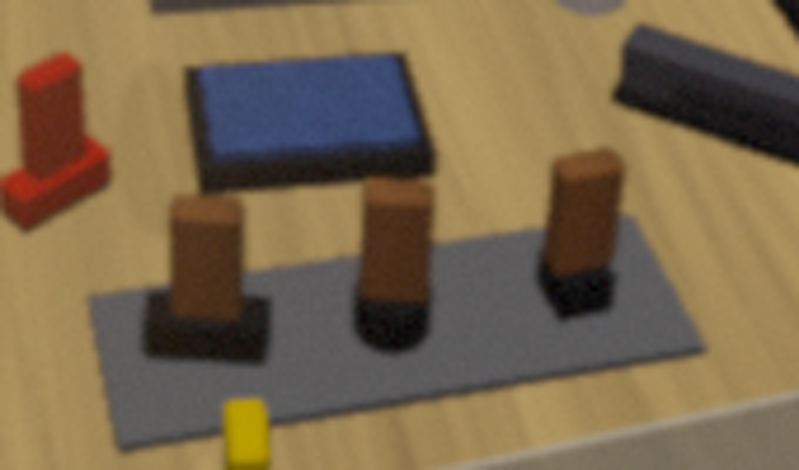

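```bash
cat >> h.py <<'E'
def plane(u,v,z,K,C):
    u=np.asarray(u,float);v=np.asarray(v,float)
    r=np.stack([(u-K[0,2])/K[0,0],(v-K[1,2])/K[1,1],np.ones_like(u)],-1)@C[:3,:3].T
    t=(z-C[2,3])/r[...,2]
    return C[:3,3]+r*t[...,None]
def rect(pts):
    (cx,cy),(w,h),a=cv2.minAreaRect(np.asarray(pts[:,:2],np.float32))
    if h>w: w,h=h,w; a+=90
    a=(a+90)%180-90
    return np.round([cx,cy,w,h,a],1)
def proj(P,K,C):
    p=(np.asarray(P)-C[:3,3])@C[:3,:3]; return np.stack([K[0,0]*p[...,0]/p[...,2]+K[0,2],K[1,1]*p[...,1]/p[...,2]+K[1,2]],-1)
E
python3 - <<'E'
from h import *
for n in ["top","side"]:
    D=np.load("/tmp/%s0.npz"%n);im,d,K,C=[D[k] for k in ['im','d','K','C']]
    W=cloud(d,K,C); r,g,b=[im[...,i].astype(int) for i in range(3)]
    print(n)
    # desk z check
    print("desk", np.nanmedian(W[250:300,180:230,2]) if n=="top" else "")
    blue=(b>r+25)&(b>g+10)
    u0=(280,175,330,230) if n=="top" else (220,235,290,275)
    m=np.zeros_like(blue); m[u0[1]:u0[3],u0[0]:u0[2]]=blue[u0[1]:u0[3],u0[0]:u0[2]]
    v,u=np.nonzero(m); print("pad",m.sum(), rect(plane(u,v,22,K,C)), "depth z",np.nanmedian(W[m][:,2]))
    for rng,name in [((35,70),'handles')]:
        X=W[...,0];Y=W[...,1];Z=W[...,2]
        for x0 in (330,420,510):
            mm=(Y<-180)&(Y>-360)&(abs(X-x0)<45)&(Z>80)&(Z<110)
            print(x0,mm.sum(),np.round(np.nanmedian(W[mm],0),1) if mm.any() else '', rect(W[mm]) if mm.sum()>4 else '')
        mm=(X>440)&(X<700)&(Y>0)&(Y<150)&(Z>85)&(Z<110); print('card',mm.sum(), rect(W[mm]) if mm.sum()>4 else '')
    try:
        for q in ["stamp_center","stamp_box","pad_top","stampboard_top","round_stamp_center","square_stamp_center"]:
            env.read_camera(n) if q=="stamp_center" else 0
            for l in env.place_of(n,q)[:3]: print(q,np.round(l["location"],1),round(l["confidence"],2))
    except Exception as e: print(e)
st()
E
```

```text
top
desk -0.0011585465368852965
pad 794 [ 487.9 -132.5  113.5   76.6   -2.2] depth z 21.90051286912535
330 0  
420 69 [ 405.2 -290.9   94.6] [ 404.4 -292.8   32.9   18.7  -12.6]
510 70 [ 493.2 -295.2   96.1] [ 493.5 -296.8   32.2   18.2  -11.1]
card 360 [572.6  32.8 267.5  67.3   8.8]
stamp_center [392.4 226.1] 0.71
stamp_center [355.  225.9] 0.53
stamp_center [367.3 265.3] 0.52
stamp_box [201.5 196.6] 0.83
pad_top [301.2 202.6] 0.55
stampboard_top [347.6 198.1] 0.86
round_stamp_center [352.2 196.8] 0.7
round_stamp_center [350.6 168.1] 0.41
square_stamp_center [353.6 222.6] 0.74
square_stamp_center [349.5 166.4] 0.69
side
desk 
pad 807 [ 487.6 -140.5  111.6   78.6   -4. ] depth z 19.40876650038615
330 3 [ 337.  -180.3   82. ] 
420 147 [ 405.8 -301.6   91.8] [ 406.2 -296.9   33.3   18.5  -15.5]
510 153 [ 495.5 -306.1   91.3] [ 495.9 -301.7   33.1   22.7  -11. ]
card 463 [571.5  28.5 263.6  62.4   5.1]
stamp_center [168.4 310. ] 0.95
stamp_center [233.1 287. ] 0.75
stamp_center [242.3 335.1] 0.75
stamp_box [241.7 189.3] 0.91
stamp_box [248.5 185.1] 0.68
pad_top [254.6 250.9] 0.86
stampboard_top [272.8 298.9] 0.94
stampboard_top [253.4 251.7] 0.75
round_stamp_center [275.9 291.8] 0.88
round_stamp_center [235.3 286.4] 0.7
round_stamp_center [311.9 275.3] 0.5
square_stamp_center [312.5 276.3] 0.66
{'clock': 0.85, 'joints': [1.038, 0.259, 1.535, -0.0, 1.348, -0.203], 'dq': [-0.001, 0.001, 0.003, 0.001, 0.001, 0.0], 'position': [178.093, 520.374, 186.66], 'tool_rot': [0.814, 0.581, 0.0, 0.0], 'ft_force': [0.849, 0.574, -0.376], 'torque': [-0.043, 0.04, -0.004], 'opening': 93.282}
```

Emit:
arm_command --series '[[[-48,33,-3],0,0],[[-48,33,-3],0,0],[[-48,33,-3],0,0],[[-48,33,-3],0,0],[[-48,33,-3],0,0],[[-48,33,-3],0,0],[[-48,33,-3],0,0],[[-48,33,-3],0,0],[[-48,33,-3],0,0],[[-48,33,-3],0,0],[[-48,33,-3],0,0],[[-48,33,-3],0,0]]'

```text
clock: 2.35
position: [373.6, -169.2, 226.9]
tool_rot: [0.811, 0.584, 0.006, 0.005]
ft_force: [0.3, 0.8, 0.1]
opening: 93.2
```

Emit:
arm_command --series '[[[-36,23,0],0,0],[[-36,23,0],0,0],[[-30,19,0],-0.1,0],[[0,0,0],0,0]]'

```text
clock: 2.85
position: [403.5, -295.5, 227.4]
tool_rot: [0.782, 0.623, 0.006, 0.006]
ft_force: [-0.7, 0.7, -0.4]
opening: 92.8
```

```bash
python3 - <<'E'
from h import *
im,d,K,C=cam("wrist"); save(im,"w1.png"); np.savez("/tmp/w1.npz",im=im,d=d,K=K,C=C)
st()
W=cloud(d,K,C)
print(np.nanmax(W[:230,:,2]))
m=(W[...,2]>80)&(W[...,2]<110)
n,l,s,c=cv2.connectedComponentsWithStats(m.astype(np.uint8))
for i in range(1,n):
    if s[i,4]>50: print(s[i],rect(W[l==i]),np.round(np.median(W[l==i],0),1))
E
```

```text
{'clock': 2.9, 'joints': [-0.863, 0.13, 1.596, 0.011, 1.404, -2.209], 'dq': [0.026, -0.033, 0.032, 0.006, 0.008, 0.02], 'position': [403.238, -294.103, 227.426], 'tool_rot': [0.782, 0.623, 0.006, 0.006], 'ft_force': [0.003, -0.468, 0.133], 'torque': [-0.016, 0.014, 0.013], 'opening': 92.631}
267.3206125129433
[175  50  33  27 551] [ 265.  -331.4   33.9   18.    54.5] [ 265.5 -330.9   88.6]
[337  85  30  30 525] [ 342.6 -164.3   34.1   18.1   32.1] [ 342.  -165.9   88.8]
[ 487  136   25  123 2364] [507.4   5.2 165.1  21.7  -2.3] [ 5.08e+02 -2.00e-01  9.06e+01]
[246 161  16  30 436] [ 402.8 -293.2   33.8   18.   -16.1] [ 400.6 -292.7   96.6]
[139 186  30  17 398] [ 398.9 -420.1   33.1   18.1   83.7] [ 397.6 -418.9   88.3]
[  56  198   56   86 1339] [ 437.3 -522.   114.4    5.9    4.2] [ 429.  -521.3   94.6]
[258 228  15  28 389] [ 492.  -297.7   32.7   18.   -14.7] [ 489.  -297.3   96.5]
[132 325  19  37 356] [ 608.6 -507.9   43.1    4.4    4.4] [ 607.9 -507.1   95.3]
```

View pics/w1.png

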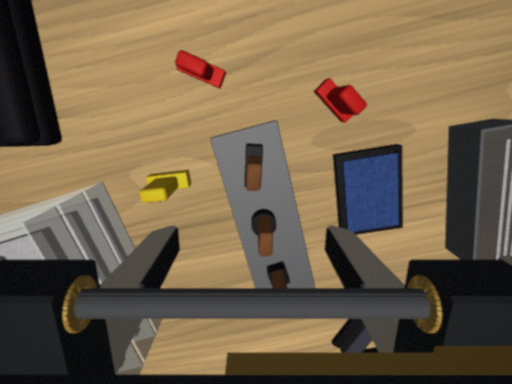

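Emit:
arm_command --series '[[[0,0,30],0.05,0],[[0,0,30],0,0],[[0,0,10],0,0],[[0,0,0],0,0]]'

```text
clock: 3.4
position: [404.4, -290.6, 157.6]
tool_rot: [0.798, 0.602, 0.006, 0.006]
ft_force: [0.2, -0.6, 0.6]
opening: 92.9
```

```bash
cat >> h.py <<'E'
def tool():
    s=env.state(); M=R.from_quat(s["tool_rot"]).as_matrix()
    print("t",round(s["clock"],2),"pos",np.round(s["position"],1),"yawx",round(np.degrees(np.arctan2(M[1,0],M[0,0])),2),"tilt z",np.round(M[:,2],4),"F",np.round(s["ft_force"],2),"op",round(s["opening"],1),"q",np.round(s["joints"],3), "dq",np.round(s["dq"],3).tolist())
    return s,M
def want(p):  # world target -> tool shift
    s,M=tool(); print("shift",np.round(M.T@(np.array(p)-s["position"]),1))
E
python3 - <<'E'
from h import *
im,d,K,C=cam("wrist"); save(im,"w2.png"); np.savez("/tmp/w2.npz",im=im,d=d,K=K,C=C)
tool()
W=cloud(d,K,C)
for a,b in ((80,110),(25,40)):
  m=(W[...,2]>a)&(W[...,2]<b)
  n,l,s,c=cv2.connectedComponentsWithStats(m.astype(np.uint8))
  for i in range(1,n):
    if s[i,4]>50: print(s[i],rect(W[l==i]),np.round(np.median(W[l==i],0),1))
E
```

```text
t 3.45 pos [ 404.6 -290.9  158.1] yawx 74.03 tilt z [ 0.0182 -0.0027 -0.9998] F [-0.36  0.23  0.2 ] op 92.9 q [-0.857  0.176  1.714  0.013  1.237 -2.153] dq [-0.003, -0.006, -0.022, -0.002, 0.001, -0.005]
[141  41  42  33 906] [ 265.2 -331.3   33.8   18.    53.9] [ 265.8 -330.3   88.6]
[348  73  39  38 859] [ 342.9 -164.3   34.9   18.1   32.1] [ 341.9 -166.3   88.8]
[239 175  19  37 655] [ 402.4 -293.4   33.4   17.4  -16.1] [ 400.1 -292.6   96.7]
[110 210  37  22 605] [ 399.  -420.1   33.6   18.5   83.2] [ 397.5 -418.3   88.3]
[  9 230  41  29 705] [ 398.  -524.7   35.8    5.9    3.7] [ 393.7 -524.1   93.4]
[259 253  18  35 571] [ 491.5 -297.8   32.3   17.8  -15. ] [ 487.1 -297.    96.4]
[280 321  24  32 517] [ 586.1 -294.5   33.2   18.1    6.9] [ 578.8 -293.7   95.9]
[116 366  11   9  56] [ 583.5 -509.2   14.9    2.2    3.2] [ 580.8 -509.2   83.6]
[186  58  22  27 214] [ 275.9 -315.9   22.6   21.6  -33.6] [ 276.7 -315.    25.8]
[321  67  44  54 417] [ 342.4 -164.7   58.9   23.5   32.6] [ 331.2 -173.3   25.8]
[ 493  115   19  144 1491] [504.7 -10.5 182.5  16.   -7.3] [491.   -9.7  32.6]
[  0 130  11  38 238] [ 293.6 -553.1   43.2   10.1  -28.3] [ 298.3 -553.7   29.2]
[239 153  21  50 389] [ 402.4 -292.8   58.6   23.5  -15.6] [ 383.6 -286.2   32.9]
[123 191  47  19 216] [ 392.8 -420.4   55.    23.1   64. ] [ 391.4 -407.8   28.1]
[ 55 211  39  49 484] [ 416.1 -522.3   72.2    3.8    5.1] [ 412.1 -522.5   32.6]
[251 231  30  28 373] [ 490.3 -297.7   37.4   33.3   84.5] [ 485.8 -297.5   32.9]
[ 96 264   9  20  76] [ 471.5 -517.8   23.4    2.1    3.6] [ 475.3 -517.6   29. ]
[133 331  21  36 264] [ 601.1 -507.6   57.1    2.9    4.1] [ 600.1 -507.6   32.6]
```

View pics/w2.png

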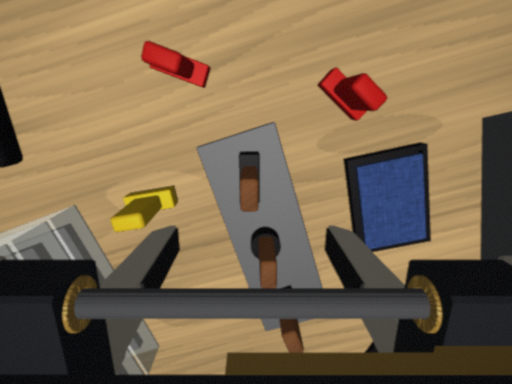

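Emit:
arm_command --series '[[[-2.9,-3.3,15],0,0],[[0,0,30],0,0],[[0,0,30],0,0],[[0,0,25],0,0],[[0,0,0],0,0]]'

```text
clock: 4.08
position: [403.7, -295.5, 57.4]
tool_rot: [0.798, 0.602, 0.007, 0.01]
ft_force: [-0.3, -0.3, -0.2]
opening: 92.9
```

```bash
python3 - <<'E'
from h import *
im,d,K,C=cam("wrist"); save(im,"w3.png")
want([402.7,-293.1,42])
W=cloud(d,K,C)
m=(W[...,2]>85)&(W[...,2]<105)
n,l,s,c=cv2.connectedComponentsWithStats(m.astype(np.uint8))
for i in range(1,n):
    if s[i,4]>100: print(s[i],rect(W[l==i]),np.round(np.median(W[l==i],0),1))
E
```

```text
t 4.12 pos [ 404.3 -296.3   58.5] yawx 74.03 tilt z [ 0.0244 -0.0106 -0.9996] F [ 0.21 -0.52 -0.27] op 92.9 q [-0.865  0.284  1.848  0.014  0.986 -2.165] dq [0.0, -0.024, -0.03, 0.0, 0.012, -0.001]
shift [ 2.7 -2.9 16.4]
[  78    0   69   54 2417] [ 265.3 -331.3   34.2   17.9   54.2] [ 265.9 -330.7   88.7]
[ 419   52   61   63 2133] [ 342.5 -164.9   33.9   18.2   32.4] [ 341.8 -166.3   88.9]
[ 241  213   29   55 1518] [ 402.6 -293.2   34.    18.1  -15.2] [ 399.7 -292.4   96.6]
[148 226  32  34 358] [ 383.6 -341.5   21.8    9.9   23.6] [ 380.2 -340.3   98.9]
[324 226  31  34 355] [ 411.  -246.3   21.9   10.2  -54.4] [ 407.6 -246.9   98.8]
[270 324  26  29 693] [ 484.5 -295.9   18.4   18.1  -13.9] [ 479.6 -295.2   95.4]
```

View pics/w3.png

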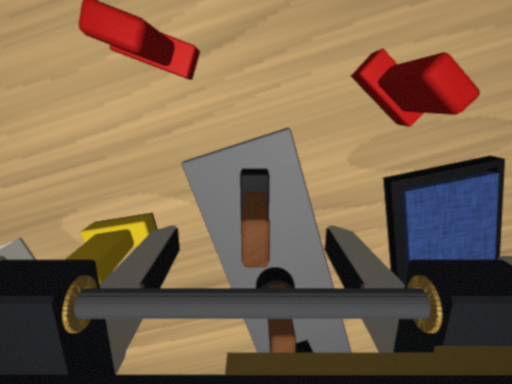

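Emit:
arm_command --series '[[[2.7,-2.9,4],0,0],[[0,0,6],0,0],[[0,0,5],0,0],[[0,0,0],0,0]]'

```text
clock: 4.62
position: [404.0, -294.7, 45.4]
tool_rot: [0.798, 0.602, 0.007, 0.014]
ft_force: [-0.2, -0.5, 0.0]
opening: 92.8
```

```bash
python3 - <<'E'
from h import *
want([402.7,-293.1,43])
E
```

```text
t 4.62 pos [ 404.  -294.7   45.4] yawx 74.03 tilt z [ 0.0282 -0.015  -0.9995] F [-0.19 -0.49  0.  ] op 92.8 q [-0.863  0.296  1.87   0.014  0.946 -2.164] dq [0.0, -0.007, -0.008, -0.0, -0.001, 0.0]
shift [ 1.2 -1.8  2.4]
```

Emit:
arm_command --series '[[[1.2,-1.8,0],0,0],[[0,0,0],0,0],[[0,0,0],0,0],[[0,0,0],0,0],[[0,0,0],0,0]]'

```text
clock: 5.25
position: [402.9, -293.3, 45.9]
tool_rot: [0.798, 0.602, 0.007, 0.015]
ft_force: [-0.3, 0.0, -0.6]
opening: 93.1
```

```bash
python3 - <<'E'
from h import *
want([402.7,-293.1,43])
E
```

```text
t 5.25 pos [ 402.9 -293.3   45.9] yawx 74.03 tilt z [ 0.0289 -0.0158 -0.9995] F [-0.27  0.05 -0.61] op 93.1 q [-0.863  0.292  1.875  0.014  0.944 -2.164] dq [0.0, -0.001, -0.002, -0.001, 0.001, 0.001]
shift [ 0.2 -0.3  2.9]
```

Emit:
arm_command --series '[[[0,0,2],0,1],[[0,0,0],0,1],[[0,0,0],0,1],[[0,0,0],0,1],[[0,0,0],0,1],[[0,0,0],0,1]]'

```text
clock: 6.0
position: [402.9, -293.3, 43.7]
tool_rot: [0.798, 0.602, 0.007, 0.015]
ft_force: [0.1, -0.2, 0.8]
opening: 37.6
```

```bash
python3 - <<'E'
from h import *
tool()
E
```

```text
t 6.0 pos [ 402.9 -293.3   43.7] yawx 74.03 tilt z [ 0.0288 -0.0157 -0.9995] F [ 0.06 -0.23  0.84] op 37.6 q [-0.863  0.295  1.877  0.015  0.939 -2.164] dq [0.0, -0.0, 0.0, 0.001, 0.0, -0.001]
```

Emit:
arm_command --series '[[[0,0,0],0,1],[[0,0,0],0,1],[[0,0,0],0,1],[[0,0,0],0,1],[[0,0,0],0,1]]'

```text
clock: 6.62
position: [403.0, -293.2, 43.7]
tool_rot: [0.798, 0.602, 0.007, 0.015]
ft_force: [-0.5, 0.0, 0.6]
opening: 17.9
```

```bash
python3 - <<'E'
from h import *
tool()
im,d,K,C=cam("wrist"); save(im,"w4.png")
W=cloud(d,K,C)
m=(W[...,2]>85)&(W[...,2]<105)
n,l,s,c=cv2.connectedComponentsWithStats(m.astype(np.uint8))
for i in range(1,n):
    if s[i,4]>100: print(s[i],rect(W[l==i]),np.round(np.median(W[l==i],0),1))
E
```

```text
t 6.62 pos [ 403.  -293.2   43.7] yawx 74.03 tilt z [ 0.0289 -0.0155 -0.9995] F [-0.48  0.03  0.62] op 17.9 q [-0.863  0.295  1.877  0.015  0.939 -2.164] dq [0.0, -0.002, 0.001, -0.001, 0.0, 0.002]
[  57    0   76   53 2763] [ 265.2 -331.4   34.6   17.9   54.3] [ 266.2 -329.9   88.8]
[ 431   51   66   68 2576] [ 342.6 -165.3   34.1   17.8   32.8] [ 341.7 -166.5   88.9]
[ 207  224   90   59 2570] [ 402.6 -292.3   47.8   33.7   76.7] [ 395.4 -292.1   96.7]
[ 32 277  54  11 379] [ 391.5 -418.3   33.2    7.1   72.7] [ 392.3 -414.1   87.3]
[268 340  11  13 122] [ 476.2 -299.5    7.9    3.9  -83.7] [ 476.1 -298.9   89.9]
```

View pics/w4.png

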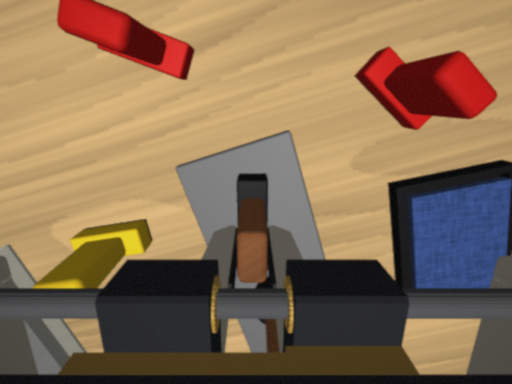

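Emit:
arm_command --series '[[[0,0,-6],0,1],[[0,0,-15],0,1],[[0,0,-15],0,1],[[0,0,-15],0,1],[[0,0,-10],0,1],[[0,0,0],0,1]]'

```text
clock: 7.42
position: [401.4, -292.8, 110.3]
tool_rot: [0.798, 0.602, 0.007, 0.016]
ft_force: [0.4, -0.4, -0.9]
opening: 17.7
```

```bash
python3 - <<'E'
from h import *
s,M=tool()
for n in ("w1","w2"):
    D=np.load("/tmp/%s.npz"%n);im,d,K,C=[D[k] for k in ['im','d','K','C']]
    W=cloud(d,K,C); r,g,b=[im[...,i].astype(int) for i in range(3)]
    m=((b>r+25)&(b>g+10)).astype(np.uint8); k,l,s,c=cv2.connectedComponentsWithStats(m); i=1+np.argmax(s[1:,4]); m=l==i
    v,u=np.nonzero(m); print(n,"pad",s[i],rect(plane(u,v,22,K,C)),rect(W[m]),np.nanmedian(W[m][:,2]))
im,d,K,C=cam("wrist"); save(im,"w5.png"); W=cloud(d,K,C)
np.savez("/tmp/w5.npz",im=im,d=d,K=K,C=C)
E
```

```text
t 7.42 pos [ 401.4 -292.8  110.3] yawx 74.03 tilt z [ 0.0302 -0.0176 -0.9994] F [ 0.41 -0.44 -0.91] op 17.7 q [-0.865  0.208  1.802  0.013  1.098 -2.163] dq [-0.001, -0.0, 0.009, 0.001, 0.004, 0.0]
w1 pad [ 343  153   56   79 3924] [ 485.5 -131.7  114.3   79.2   -3.7] [ 487.2 -130.4  114.2   79.4   -5. ] 23.41357271192311
w2 pad [ 356  153   71   96 5532] [ 485.5 -131.7  114.4   79.1   -3.6] [ 487.2 -130.3  116.1   80.9   -4.3] 23.43309558285938
```

View pics/w5.png

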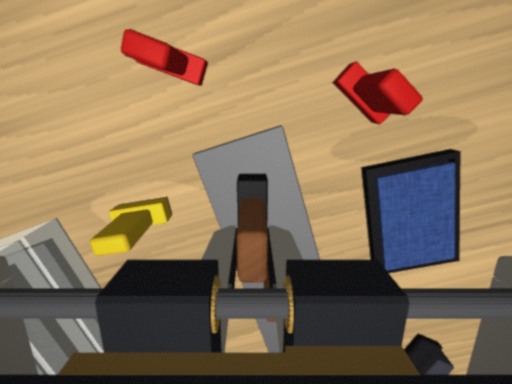

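Emit:
arm_command --series '[[[12,2.6,0],0,1],[[20,4.3,0],0,1],[[20,4.3,0],0,1],[[20,4.3,0],0,1],[[20,4.3,0],0,1],[[20,4.3,0],0,1],[[20,4.3,0],0,1],[[20,4.3,0],0,1],[[12,2.6,0],0,1],[[10,2.2,0],0,1],[[0,0,0],0,1]]'

```text
clock: 8.85
position: [485.2, -121.3, 103.3]
tool_rot: [0.798, 0.602, 0.006, 0.008]
ft_force: [-0.3, 0.1, -0.7]
opening: 17.7
```

```bash
python3 - <<'E'
from h import *
want([487.3,-132.2,110])
im,d,K,C=cam("wrist"); save(im,"w6.png"); W=cloud(d,K,C)
np.savez("/tmp/w6.npz",im=im,d=d,K=K,C=C)
E
```

```text
t 8.85 pos [ 485.2 -121.3  103.3] yawx 74.07 tilt z [ 0.0191 -0.0069 -0.9998] F [-0.28  0.09 -0.71] op 17.7 q [-0.47   0.231  1.791  0.003  1.1   -1.765] dq [-0.004, -0.0, 0.001, -0.007, 0.0, -0.001]
shift [-9.9  5.1 -6.6]
```

View pics/w6.png

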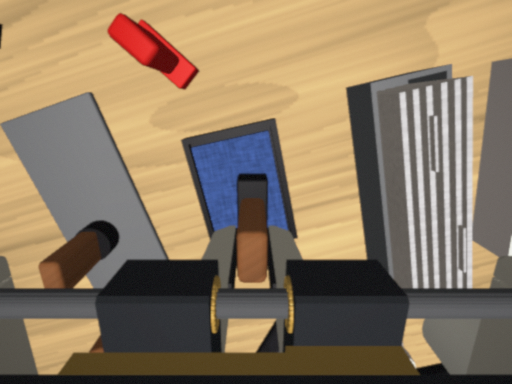

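Emit:
arm_command --series '[[[-6,3,6],0,1],[[-3.5,2,8],0,1],[[0,0,8],0,1],[[0,0,8],0,1],[[0,0,0],0,1],[[0,0,0],0,1]]'

```text
clock: 9.65
position: [487.0, -134.9, 70.6]
tool_rot: [0.799, 0.601, 0.005, 0.008]
ft_force: [0.6, 0.2, 0.9]
opening: 17.9
```

```bash
python3 - <<'E'
from h import *
want([487.3,-132.2,60])
im,d,K,C=cam("side"); save(im,"s1.png")
c=im[200:320,180:340]; cv2.imwrite("pics/s1c.png",cv2.resize(c[:,:,::-1],None,fx=5,fy=5,interpolation=cv2.INTER_CUBIC))
E
```

```text
t 9.65 pos [ 487.  -134.9   70.6] yawx 73.88 tilt z [ 0.0175 -0.0069 -0.9998] F [0.63 0.18 0.88] op 17.9 q [-0.493  0.279  1.818  0.003  1.026 -1.784] dq [-0.0, 0.005, 0.006, 0.001, -0.001, -0.001]
shift [ 2.8 -0.6 10.6]
```

View pics/s1c.png

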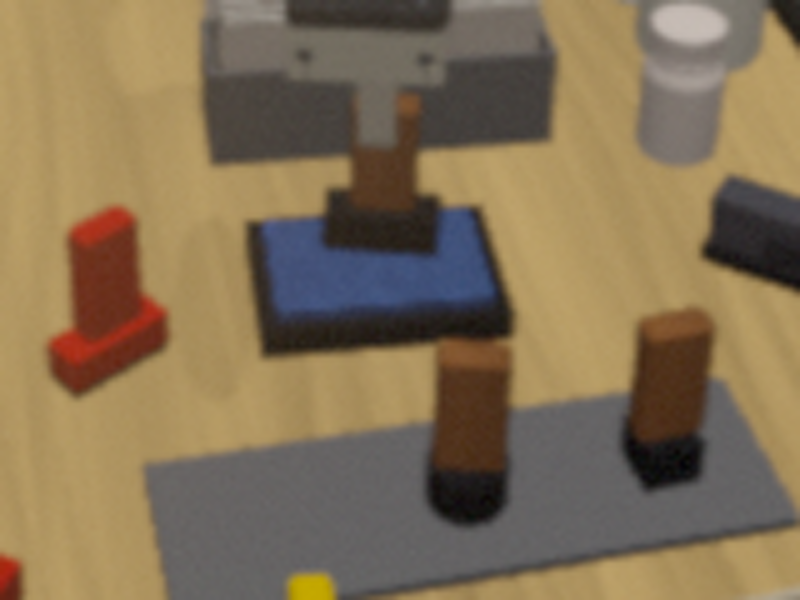

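Emit:
arm_command --series '[[[2.4,-0.5,4],0,1],[[0,0,4],0,1],[[0,0,3],0,1],[[0,0,0],0,1]]'

```text
clock: 10.2
position: [487.7, -132.1, 59.3]
tool_rot: [0.799, 0.601, 0.005, 0.008]
ft_force: [0.2, 0.0, -0.5]
opening: 17.9
```

```bash
python3 - <<'E'
from h import *
want([487.3,-132.2,53.5])
E
```

```text
t 10.2 pos [ 487.7 -132.1   59.3] yawx 73.92 tilt z [ 0.0185 -0.0073 -0.9998] F [ 0.15  0.02 -0.47] op 17.9 q [-0.487  0.293  1.832  0.003  0.997 -1.779] dq [0.0, -0.004, -0.003, -0.0, -0.001, 0.0]
shift [-0.1 -0.5  5.8]
```

Emit:
arm_command --series '[[[0,0,2],0,1],[[0,0,1.5],0,1],[[0,0,0],0,1]]'

```text
clock: 10.58
position: [488.0, -132.4, 56.1]
tool_rot: [0.799, 0.601, 0.005, 0.009]
ft_force: [-0.8, 0.5, 2.8]
opening: 17.6
```

```bash
python3 - <<'E'
from h import *
want([487.3,-132.2,53.5])
E
```

```text
t 10.57 pos [ 488.  -132.4   56.1] yawx 73.91 tilt z [ 0.019  -0.0076 -0.9998] F [-0.83  0.48  2.76] op 17.6 q [-0.488  0.297  1.835  0.003  0.989 -1.779] dq [-0.0, -0.003, -0.002, 0.001, 0.001, 0.0]
shift [-0.  -0.7  2.6]
```

```bash
python3 - <<'E'
from h import *
f=[];z=[]
for i in range(6):
    im,d,K,C=cam("side"); s=env.state(); f.append(s["ft_force"]); z.append(s["position"][2])
print(np.round(np.mean(f,0),2),np.round(np.array(f)[:,2],2),np.mean(z))
W=cloud(d,K,C); r,g,b=[im[...,i].astype(int) for i in range(3)]
m=np.zeros(r.shape,bool); m[235:275,220:290]=((b>r+25)&(b>g+10))[235:275,220:290]
print("plate z now",np.nanmedian(W[m][:,2]), "mean",np.nanmean(W[m][:,2]))
D=np.load("/tmp/side0.npz"); W0=cloud(D['d'],D['K'],D['C']); print("before",np.nanmedian(W0[m][:,2]),np.nanmean(W0[m][:,2]))
save(im,"s2.png"); c=im[200:320,180:340]; cv2.imwrite("pics/s2c.png",cv2.resize(c[:,:,::-1],None,fx=5,fy=5,interpolation=cv2.INTER_CUBIC))
E
```

```text
[-0.61  0.39  1.63] [2.52 1.39 2.3  2.44 0.58 0.53] 56.12516657026603
plate z now 17.52158208885669 mean 17.548178745946398
before 19.275694296757592 19.044892497809016
```

View pics/s2c.png

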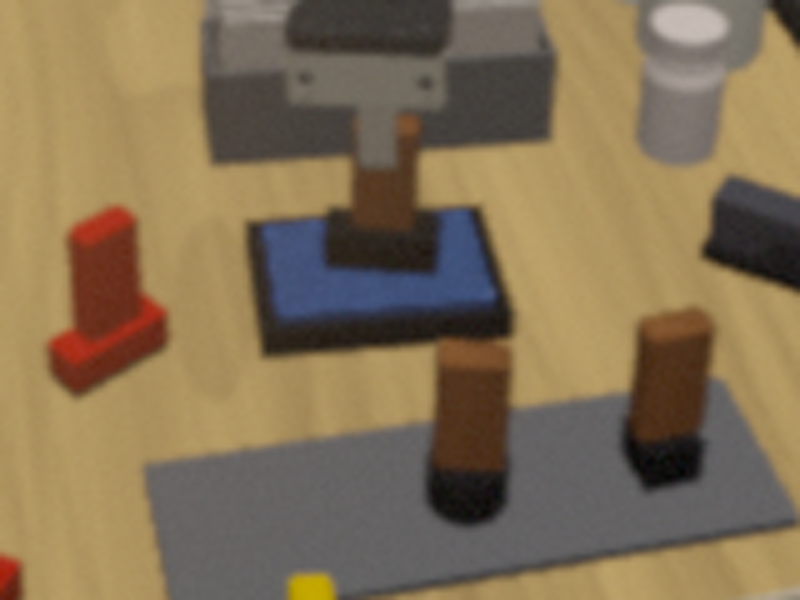

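Emit:
arm_command --series '[[[0,0,1.2],0,1],[[0,0,1.2],0,1],[[0,0,0],0,1],[[0,0,0],0,1]]'

```text
clock: 11.38
position: [488.0, -132.3, 53.9]
tool_rot: [0.799, 0.601, 0.005, 0.009]
ft_force: [-1.7, 0.7, 3.9]
opening: 17.7
```

```bash
python3 - <<'E'
from h import *
f=[];z=[];zz=[]
for i in range(5):
    im,d,K,C=cam("side"); s=env.state(); f.append(s["ft_force"]); z.append(s["position"][2])
    W=cloud(d,K,C); r,g,b=[im[...,i].astype(int) for i in range(3)]
    m=np.zeros(r.shape,bool); m[235:275,220:290]=((b>r+25)&(b>g+10))[235:275,220:290]
    zz.append(np.nanmedian(W[m][:,2]))
print(np.round(np.mean(f,0),2),np.round(np.array(f)[:,2],2),np.mean(z))
print("plate z now",np.round(zz,2))
tool()
E
```

```text
[-1.18  0.62  3.73] [3.26 4.3  3.24 4.52 3.3 ] 53.90629071837003
plate z now [15.36 15.4  15.51 15.42 15.46]
t 11.62 pos [ 488.  -132.3   53.9] yawx 73.92 tilt z [ 0.0191 -0.0077 -0.9998] F [-1.42  1.1   3.3 ] op 18.0 q [-0.487  0.3    1.838  0.003  0.983 -1.779] dq [-0.002, 0.001, 0.0, 0.002, 0.0, 0.001]
```

Emit:
arm_command --series '[[[0,0,-4],0,1],[[0,0,-10],0,1],[[0,0,-16],0,1],[[0,0,-20],0,1],[[0,0,-20],0,1],[[0,0,-20],0,1],[[0,0,-20],0,1],[[0,0,-16],0,1],[[0,0,-8],0,1],[[0,0,0],0,1]]'

```text
clock: 12.88
position: [485.7, -131.6, 194.7]
tool_rot: [0.799, 0.601, 0.006, 0.01]
ft_force: [-0.1, 0.4, -0.5]
opening: 18.0
```

```bash
python3 - <<'E'
from h import *
tool()
D=np.load("/tmp/top0.npz");im,d,K,C=[D[k] for k in ['im','d','K','C']]
print(plane([201.5],[196.6],16,K,C))
# box outline corners from crop (x5, offset 140,140)
cr=np.array([[262,244],[371,255],[362,315],[253,302]])/5+140-0.4
P=plane(cr[:,0],cr[:,1],16,K,C); print(np.round(P,1), P.mean(0), rect(P))
# form corners
cr=np.array([[120,100],[432,140],[405,355],[92,318]])/5+140-.4
P=plane(cr[:,0],cr[:,1],16,K,C); print(np.round(P.mean(0),1), rect(P))
cr=np.array([[75,71],[450,117],[415,402],[37,355]])/5+140-.4
P=plane(cr[:,0],cr[:,1],50,K,C); print('tray',np.round(P,1),np.round(P.mean(0),1), rect(P))
cr=np.array([[37,107],[121,108],[116,392],[31,391]])/4.7+[240,140]
P=plane(cr[:,0],cr[:,1],98,K,C); print('card',np.round(P,1), rect(P))
im,d,K,C=cam("wrist"); save(im,"w7.png")
E
```

```text
t 12.88 pos [ 485.7 -131.6  194.7] yawx 73.9 tilt z [ 0.0209 -0.0086 -0.9997] F [-0.14  0.41 -0.54] op 18.0 q [-0.488  0.152  1.651  0.002  1.316 -1.779] dq [-0.001, 0.001, 0.009, -0.001, -0.0, 0.001]
[[512.92512202 201.82917227  16.        ]]
[[541.5 233.2  16. ]
 [531.9 159.9  16. ]
 [491.7 167.   16. ]
 [502.6 240.2  16. ]] [516.93394229 200.06950926  16.        ] [517.3 200.   75.   40.8  81.5]
[552.4 233.   16. ] [553.  232.8 213.3 148.7  81.6]
tray [[657.2 349.1  50. ]
 [619.  102.2  50. ]
 [432.7 130.   50. ]
 [470.6 377.2  50. ]] [544.9 239.6  50. ] [544.9 239.5 250.5 188.7  81.3]
card [[611.4  41.5  98. ]
 [608.9 -14.9  98. ]
 [418.7  -5.6  98. ]
 [421.   51.1  98. ]] [515.   18.1 191.   56.7  -2.8]
```

View pics/w7.png

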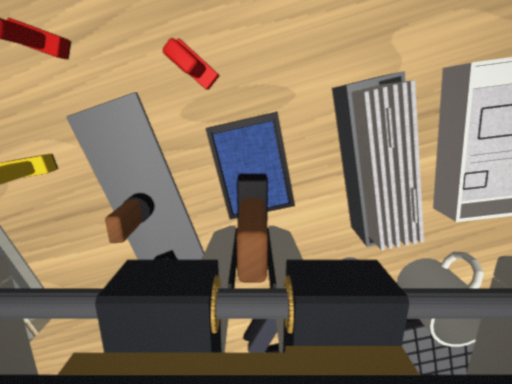

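Emit:
arm_command --series '[[[0,0,0],-0.1,1],[[0,0,0],-0.15,1],[[0,0,0],-0.15,1],[[0,0,0],-0.15,1],[[0,0,0],-0.15,1],[[0,0,0],-0.15,1],[[0,0,0],-0.15,1],[[0,0,0],-0.15,1],[[0,0,0],-0.15,1],[[0,0,0],-0.15,1],[[0,0,0],-0.15,1],[[0,0,0],0,1]]'

```text
clock: 14.42
position: [499.0, -72.6, 177.2]
tool_rot: [0.148, 0.988, -0.043, -0.007]
ft_force: [-0.6, 0.4, -1.6]
opening: 17.7
```

```bash
python3 - <<'E'
from h import *
want([517,199,194])
s,M=tool(); print("stamp down", M@np.array([.007,-.032,1]))
im,d,K,C=cam("wrist"); save(im,"w8.png")
E
```

```text
t 14.43 pos [499.  -72.6 177.2] yawx 162.91 tilt z [-0.0256 -0.0823 -0.9963] F [-0.63  0.38 -1.56] op 17.7 q [-0.297  0.196  1.644 -0.089  1.303 -3.116] dq [-0.037, 0.004, -0.001, -0.02, -0.007, 0.0]
shift [ 62.5 262.4 -39.5]
t 14.43 pos [499.  -72.6 177.2] yawx 162.91 tilt z [-0.0256 -0.0823 -0.9963] F [-0.63  0.38 -1.56] op 17.7 q [-0.297  0.196  1.644 -0.089  1.303 -3.116] dq [-0.037, 0.004, -0.001, -0.02, -0.007, 0.0]
stamp down [-0.04160834 -0.11069543 -0.99352316]
```

View pics/w8.png

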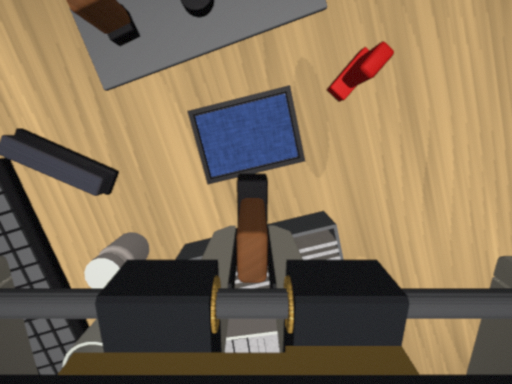

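Emit:
arm_command --series '[[[0,0,0],0.1,1],[[0,0,0],0.18,1],[[0,0,0],0.18,1],[[0,0,0],0.18,1],[[0,0,0],0.18,1],[[0,0,0],0.18,1],[[0,0,0],0.18,1],[[0,0,0],0.18,1],[[0,0,0],0.18,1],[[0,0,0],0.18,1],[[0,0,0],0.18,1],[[0,0,0],0,1]]'

```text
clock: 15.98
position: [493.1, -86.5, 172.8]
tool_rot: [0.908, 0.417, -0.033, 0.029]
ft_force: [0.1, -0.5, -0.7]
opening: 17.5
```

```bash
cat >> h.py <<'E'
def down():
    s,M=tool(); print("stamp down",np.round(M@np.array([.007,-.032,1]),4))
E
python3 - <<'E'
from h import *
down()
E
```

```text
t 15.97 pos [493.1 -86.5 172.8] yawx 49.31 tilt z [-0.0355 -0.079  -0.9962] F [ 0.14 -0.48 -0.7 ] op 17.5 q [-0.327  0.198  1.652 -0.09   1.3   -1.164] dq [-0.016, 0.003, 0.004, -0.001, -0.002, -0.032]
stamp down [-0.0552 -0.0529 -0.9976]
```

Emit:
arm_command --series '[[[0,0,-2],0.18,1],[[0,0,-2],0.18,1],[[0,0,-2],0.18,1],[[0,0,-2],0.18,1],[[0,0,-2],0.18,1],[[0,0,-2],0.18,1],[[0,0,-2],0.18,1],[[0,0,-2],0.18,1],[[0,0,-2],0.18,1],[[0,0,-2],0.18,1],[[0,0,-2],0.18,1],[[0,0,0],0,1]]'

```text
clock: 17.48
position: [490.5, -92.6, 193.0]
tool_rot: [0.839, -0.542, 0.004, 0.043]
ft_force: [-0.1, 0.0, -1.2]
opening: 17.6
```

```bash
python3 - <<'E'
from h import *
down()
E
```

```text
t 17.48 pos [490.5 -92.6 193. ] yawx -65.56 tilt z [-0.0409 -0.077  -0.9962] F [-0.07  0.04 -1.17] op 17.6 q [-0.34   0.184  1.619 -0.088  1.352  0.826] dq [-0.008, 0.002, 0.005, 0.0, -0.002, -0.056]
stamp down [-0.0089 -0.0702 -0.998 ]
```

Emit:
arm_command --series '[[[0,0,0],0.18,1],[[0,0,0],0.18,1],[[0,0,0],0.18,1],[[0,0,0],0.18,1],[[0,0,0],0.18,1],[[0,0,0],0.18,1],[[0,0,0],0.18,1],[[0,0,0],0.18,1],[[0,0,0],0.18,1],[[0,0,0],0.18,1],[[0,0,0],0.18,1],[[0,0,0],0,1]]'

```text
clock: 18.98
position: [487.7, -96.5, 190.2]
tool_rot: [-0.013, 0.999, -0.037, -0.023]
ft_force: [-0.5, -0.0, -0.3]
opening: 17.8
```

```bash
python3 - <<'E'
from h import *
down()
E
```

```text
t 18.98 pos [487.7 -96.5 190.2] yawx -178.58 tilt z [-0.0459 -0.0749 -0.9961] F [-0.46 -0.01 -0.28] op 17.8 q [-0.35   0.186  1.624 -0.088  1.35   2.785] dq [-0.005, 0.001, 0.001, -0.001, -0.001, -0.069]
stamp down [-0.052  -0.107  -0.9934]
```

Emit:
arm_command --series '[[[0,0,0],0.18,1],[[0,0,0],0.18,1],[[0,0,0],0.1,1],[[0,0,0],0,1]]'

```text
clock: 19.48
position: [477.6, -120.1, 191.5]
tool_rot: [0.188, 0.982, -0.024, -0.012]
ft_force: [0.3, -0.1, -1.9]
opening: 17.9
```

```bash
python3 - <<'E'
from h import *
down()
E
```

```text
t 19.48 pos [ 477.6 -120.1  191.5] yawx 158.36 tilt z [-0.0325 -0.0427 -0.9986] F [ 0.28 -0.08 -1.95] op 17.9 q [-0.43   0.168  1.641 -0.054  1.345  3.101] dq [0.031, 0.006, -0.001, 0.016, 0.001, -0.043]
stamp down [-0.0508 -0.0698 -0.9968]
```

Emit:
arm_command --series '[[[0,0,0],0.08,1],[[0,0,0],0,1]]'

```text
clock: 19.73
position: [471.8, -131.5, 191.8]
tool_rot: [0.213, 0.977, -0.015, -0.009]
ft_force: [-0.5, 0.8, -0.3]
opening: 18.1
```

```bash
python3 - <<'E'
from h import *
down()
E
```

```text
t 19.73 pos [ 471.8 -131.5  191.8] yawx 155.42 tilt z [-0.0242 -0.0259 -0.9994] F [-0.55  0.76 -0.33] op 18.1 q [-0.472  0.158  1.651 -0.035  1.343  3.107] dq [0.028, 0.003, -0.002, 0.015, 0.002, -0.03]
stamp down [-0.0439 -0.0521 -0.9982]
```

Emit:
arm_command --series '[[[0,0,0],-0.12,1],[[0,0,0],-0.18,1],[[0,0,0],-0.18,1],[[0,0,0],-0.18,1],[[0,0,0],-0.18,1],[[0,0,0],-0.18,1],[[0,0,0],-0.18,1],[[0,0,0],-0.18,1],[[0,0,0],-0.18,1],[[0,0,0],-0.18,1],[[0,0,0],-0.18,1],[[0,0,0],-0.18,1]]'

```text
clock: 21.22
position: [475.6, -120.0, 190.6]
tool_rot: [0.772, -0.635, -0.002, 0.017]
ft_force: [-0.4, 0.2, -1.0]
opening: 17.4
```

```bash
python3 - <<'E'
from h import *
down()
E
```

```text
t 21.23 pos [ 475.6 -120.   190.6] yawx -78.86 tilt z [-0.0257 -0.0241 -0.9994] F [-0.41  0.19 -0.99] op 17.4 q [-0.448  0.163  1.649 -0.034  1.343  0.937] dq [0.016, 0.002, -0.002, 0.001, 0.0, -1.472]
stamp down [ 0.007  -0.0248 -1.0002]
```

Emit:
arm_command --series '[[[0,0,0],-0.18,1],[[0,0,0],-0.18,1],[[0,0,0],-0.18,1],[[0,0,0],-0.18,1],[[0,0,0],-0.18,1],[[0,0,0],-0.18,1],[[0,0,0],-0.06,1],[[0,0,0],0,1]]'

```text
clock: 22.22
position: [478.2, -112.0, 189.7]
tool_rot: [0.996, -0.089, -0.012, 0.013]
ft_force: [0.2, 0.2, -0.7]
opening: 17.7
```

```bash
python3 - <<'E'
from h import *
want([517,199,194]);down()
E
```

```text
t 22.23 pos [ 478.2 -112.   189.7] yawx -10.27 tilt z [-0.0267 -0.0231 -0.9994] F [ 0.22  0.19 -0.69] op 17.7 q [-0.431  0.165  1.647 -0.033  1.344 -0.244] dq [0.015, 0.001, 0.001, 0.002, -0.001, -0.016]
shift [ -17.4 -312.7  -12.5]
t 22.23 pos [ 478.2 -112.   189.7] yawx -10.27 tilt z [-0.0267 -0.0231 -0.9994] F [ 0.22  0.19 -0.69] op 17.7 q [-0.431  0.165  1.647 -0.033  1.344 -0.244] dq [0.015, 0.001, 0.001, 0.002, -0.001, -0.016]
stamp down [-0.0141  0.0072 -1.0004]
```

Emit:
arm_command --series '[[[-0.6,-12,-0.5],0,1],[[-1.2,-22,-0.9],0,1],[[-1.2,-22,-0.9],0,1],[[-1.2,-22,-0.9],0,1],[[-1.2,-22,-0.9],0,1],[[-1.2,-22,-0.9],0,1],[[-1.2,-22,-0.9],0,1],[[-1.2,-22,-0.9],0,1],[[-1.2,-22,-0.9],0,1],[[-1.2,-22,-0.9],0,1],[[-0.6,-12,-0.5],0,1],[[0,0,0],0,1]]'

```text
clock: 23.72
position: [505.2, 126.9, 193.2]
tool_rot: [0.996, -0.086, -0.013, 0.011]
ft_force: [0.5, 0.2, -1.0]
opening: 18.3
```

```bash
python3 - <<'E'
from h import *
want([517,199,190]);down()
im,d,K,C=cam("wrist"); save(im,"w9.png"); np.savez("/tmp/w9.npz",im=im,d=d,K=K,C=C)
E
```

```text
t 23.73 pos [505.2 126.9 193.2] yawx -9.89 tilt z [-0.0271 -0.0202 -0.9994] F [ 0.54  0.17 -1.03] op 18.3 q [ 0.046  0.224  1.564 -0.019  1.381  0.223] dq [0.001, -0.001, 0.006, -0.008, 0.003, 0.002]
shift [ -0.7 -73.2   1.4]
t 23.73 pos [505.2 126.9 193.2] yawx -9.89 tilt z [-0.0271 -0.0202 -0.9994] F [ 0.54  0.17 -1.03] op 18.3 q [ 0.046  0.224  1.564 -0.019  1.381  0.223] dq [0.001, -0.001, 0.006, -0.008, 0.003, 0.002]
stamp down [-0.0148  0.0101 -1.0004]
```

View pics/w9.png

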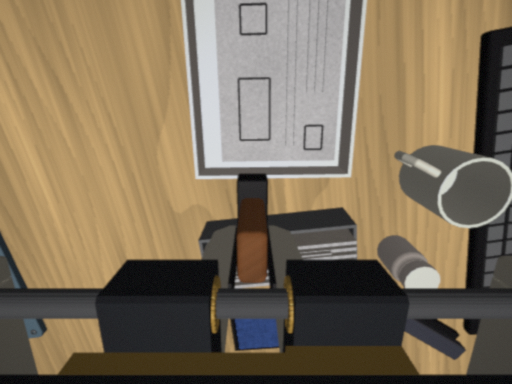

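```bash
cat >> h.py <<'E'
Mg=R.from_quat([.798,.602,.007,.015]).as_matrix()
FT=Mg.T@(np.array([402.5,-293.0,8])-np.array([403.0,-293.2,43.7]))
def face(T):
    s,M=tool(); f=np.array(s["position"])+M@FT
    sy=M[:,0]; sx=M[:,1]
    print("face",np.round(f,1),"stamp long axis deg",round(np.degrees(np.arctan2(sx[1],sx[0])),2),"down",np.round(M@(Mg.T@[0,0,-1]),4))
    print("shift for face at",T,np.round(M.T@(np.array(T)-f),1))
E
python3 - <<'E'
from h import *
print(np.round(FT,2))
D=np.load("/tmp/w9.npz");im,d,K,C=[D[k] for k in ['im','d','K','C']]
g=cv2.cvtColor(im,cv2.COLOR_RGB2GRAY)
sub=g[60:165,215:345]; m=(sub<75).astype(np.uint8)
n,l,s,c=cv2.connectedComponentsWithStats(m,connectivity=8)
for i in range(1,n):
    if s[i,4]>40:
        v,u=np.nonzero(l==i); P=plane(u+215,v+60,16,K,C); print(s[i],rect(P))
W=cloud(d,K,C); print("paper z",np.nanmedian(W[90:130,245:265,2]))
# paper (form) extents
face([517,199,70])
E
```

```text
[ 0.3  -1.69 35.66]
paper z 17.27892113252949
t 23.77 pos [505.1 126.4 193.2] yawx -9.92 tilt z [-0.0273 -0.0204 -0.9994] F [-0.29 -0.31 -0.89] op 17.7 q [ 0.046  0.224  1.565 -0.019  1.381  0.222] dq [-0.021, -0.004, 0.004, -0.005, 0.001, -0.005]
face [504.7 127.2 157.5] stamp long axis deg -99.89 down [-0.0149  0.0103 -0.9998]
shift for face at [517, 199, 70] [  1.8 -74.9  85.7]
```

```bash
cat >> h.py <<'E'
def boxes(im,d,K,C,r0,r1,c0,c1):
    g=cv2.cvtColor(im,cv2.COLOR_RGB2GRAY)[r0:r1,c0:c1]
    loc=cv2.adaptiveThreshold(g,1,cv2.ADAPTIVE_THRESH_MEAN_C,cv2.THRESH_BINARY_INV,21,25)
    n,l,s,c=cv2.connectedComponentsWithStats(loc,connectivity=8)
    for i in range(1,n):
        if s[i,4]>50:
            v,u=np.nonzero(l==i); P=plane(u+c0,v+r0,16,K,C); print(s[i],rect(P))
E
python3 - <<'E'
from h import *
D=np.load("/tmp/w9.npz");im,d,K,C=[D[k] for k in ['im','d','K','C']]
boxes(im,d,K,C,0,165,215,345)
E
```

```text
[ 23   2  30  34 325] [530.4 300.   33.3  33.   81. ]
[ 22  77  34  65 488] [514.5 200.8  77.4  40.9  81.2]
[124  88   6  77 248] [620.8 159.9  94.9   6.5  85.7]
[ 88 124  21  27 219] [583.7 154.3  33.4  25.3  81.2]
```

Emit:
arm_command --series '[[[-0.5,-14,0],-0.02,1],[[-0.8,-20,0],0,1],[[-0.8,-20,0],0,1],[[-0.4,-12,0],0,1],[[0,0,0],0,1],[[0,0,0],0,1]]'

```text
clock: 24.52
position: [513.6, 195.2, 191.3]
tool_rot: [0.997, -0.077, -0.013, 0.011]
ft_force: [0.2, -0.4, -0.9]
opening: 17.7
```

```bash
python3 - <<'E'
from h import *
face([514.8,200.6,24])
im,d,K,C=cam("wrist"); save(im,"w10.png"); np.savez("/tmp/w10.npz",im=im,d=d,K=K,C=C)
boxes(im,d,K,C,0,250,190,345)
E
```

```text
t 24.52 pos [513.6 195.2 191.3] yawx -8.81 tilt z [-0.0276 -0.0206 -0.9994] F [ 0.2  -0.43 -0.92] op 17.7 q [ 0.172  0.278  1.497 -0.016  1.397  0.328] dq [0.004, 0.003, -0.002, 0.001, 0.003, 0.002]
face [513.1 196.1 155.6] stamp long axis deg -98.78 down [-0.0158  0.0104 -0.9998]
shift for face at [514.8, 200.6, 24] [  4.1  -7.9 131.4]
[   1   13  154  213 2976] [531.9 241.3 264.3 175.2  80.9]
[ 54  69  28  29 270] [530.6 299.5  32.9  31.9  -9. ]
[  85  128   70  100 1009] [580.3 165.4 137.2  95.   85.2]
[ 51 135  32  50 253] [515.4 205.8  65.4  41.2  81.3]
[ 47 173  32  51 640] [501.6 153.   73.   42.4  80.2]
[112 178  21  24 178] [583.7 154.4  32.8  25.4  81. ]
[ 43 229   6  21  62] [467.9  95.9  32.8   4.8  74.8]
[ 76 228   5  22  64] [514.8  90.   33.8   4.9  85.1]
[ 17 232  12  18  70] [435.   97.9  32.4   7.1  54.8]
[ 96 232  12  18  63] [547.   81.5  31.1   6.5 -72.4]
```

View pics/w10.png

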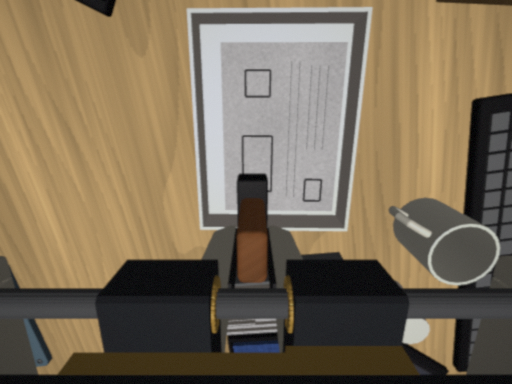

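Emit:
arm_command --series '[[[1.3,-2,8],0,1],[[1,-2,14],0,1],[[0.6,-1.5,16],0,1],[[0.6,-1.2,16],0,1],[[0.6,-1.2,14],0,1],[[0,0,10],0,1],[[0,0,0],0,1]]'

```text
clock: 25.45
position: [515.4, 199.3, 105.5]
tool_rot: [0.997, -0.078, -0.015, 0.012]
ft_force: [-0.1, 0.4, -0.9]
opening: 17.4
```

```bash
python3 - <<'E'
from h import *
face([515,200.7,24])
E
```

```text
t 25.45 pos [515.4 199.3 105.5] yawx -8.97 tilt z [-0.0317 -0.0214 -0.9993] F [-0.06  0.42 -0.92] op 17.4 q [ 0.178  0.356  1.608 -0.016  1.213  0.341] dq [-0.0, -0.005, -0.011, 0.001, -0.003, 0.001]
face [514.8 200.1  69.8] stamp long axis deg -98.93 down [-0.0199  0.0095 -0.9998]
shift for face at [515, 200.7, 24] [ 1.4 -1.8 45.7]
```

Emit:
arm_command --series '[[[0.5,-0.6,8],0,1],[[0.4,-0.4,8],0,1],[[0.4,-0.4,8],0,1],[[0,0,6],0,1],[[0,0,0],0,1]]'

```text
clock: 26.08
position: [516.9, 200.0, 74.4]
tool_rot: [0.997, -0.078, -0.014, 0.012]
ft_force: [0.1, -0.5, -0.7]
opening: 17.9
```

```bash
python3 - <<'E'
from h import *
face([515,200.7,24])
im,d,K,C=cam("wrist"); save(im,"w11.png"); np.savez("/tmp/w11.npz",im=im,d=d,K=K,C=C)
boxes(im,d,K,C,0,190,150,400)
im,d,K,C=cam("side"); np.savez("/tmp/s11.npz",im=im,d=d,K=K,C=C)
c=im[90:210,180:340]; cv2.imwrite("pics/s11c.png",cv2.resize(c[:,:,::-1],None,fx=5,fy=5,interpolation=cv2.INTER_CUBIC))
E
```

```text
t 26.07 pos [516.9 200.   74.4] yawx -8.97 tilt z [-0.0296 -0.021  -0.9993] F [ 0.15 -0.53 -0.67] op 17.9 q [ 0.179  0.389  1.643 -0.017  1.143  0.343] dq [0.001, -0.004, -0.008, -0.0, -0.002, 0.0]
face [516.4 200.9  38.7] stamp long axis deg -98.93 down [-0.0177  0.0099 -0.9998]
shift for face at [515, 200.7, 24] [-0.9  0.  14.7]
[   2    0   30  190 2379] [454.5 293.4 153.7  13.8  81.1]
[ 221    0   29  190 1048] [637.5 264.5 150.8   5.4  81.5]
[ 83  60  41  42 511] [530.4 299.6  33.2  31.9  -9. ]
[238 152  10  38 198] [643.3 204.7  34.3   5.3  80.5]
[ 81 155  45  35 303] [518.2 222.3  40.7  32.1  -8.5]
[ 88 174  29  16 269] [515.8 213.8  26.2  14.4  -8.5]
```

View pics/w11.png

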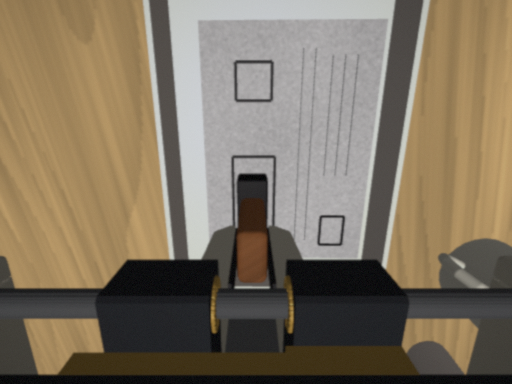

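View pics/s11c.png

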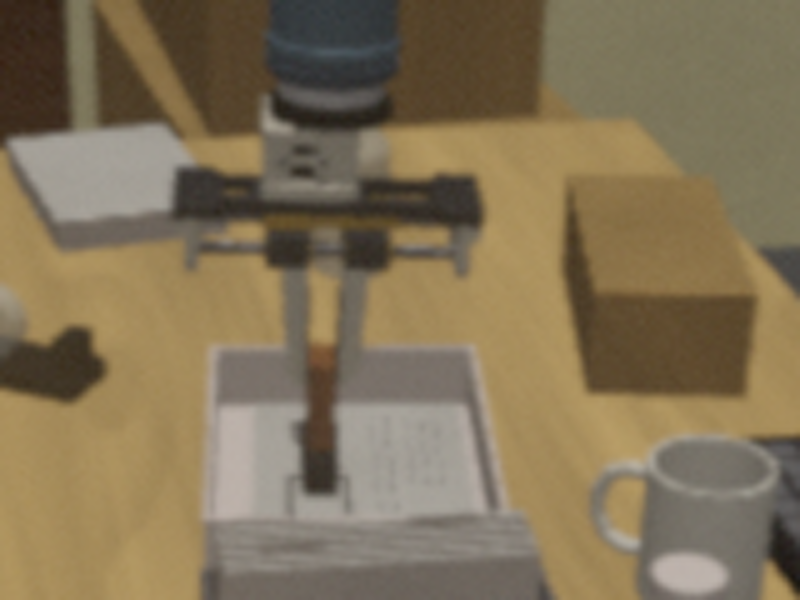

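```bash
python3 - <<'E'
from h import *
D=np.load("/tmp/w11.npz");im,d,K,C=[D[k] for k in ['im','d','K','C']]
W=cloud(d,K,C)
S=env.state(); M=R.from_quat(S["tool_rot"]).as_matrix(); p=np.array(S["position"])
m=np.zeros(d.shape,bool); m[165:200,225:285]=True
m&=(W[...,2]>57)&(W[...,2]<69)
v,u=np.nonzero(m); print(u.min(),u.max(),v.min(),v.max(),m.sum())
P=W[m]; f=p+M@FT
a=np.radians(81.1); L=np.array([np.cos(a),np.sin(a)]); N=np.array([np.sin(a),-np.cos(a)])
q=(P[:,:2]-f[:2]); print("along L",np.round(np.percentile(q@L,[0,5,50,95,100]),1),"N",np.round(np.percentile(q@N,[0,2,50,98,100]),1),"z",np.percentile(P[:,2],[5,50,95]))
print(rect(P))
# per-row lateral center direction
for r in range(v.min(),v.max()+1,4):
    uu=u[v==r]; A=W[r,uu.min(),:2]-f[:2];B=W[r,uu.max(),:2]-f[:2]; print(r,uu.min(),uu.max(),np.round([A@N,B@N,A@L],1))
# dark contour of box top edge
E
```

```text
236 267 177 199 665
along L [11.3 13.2 20.6 27.2 27.7] N [-14.1 -13.3  -1.8   9.6   9.8] z [60.8075073  63.68205367 65.05753438]
[517.8 220.6  23.9  16.4  -9. ]
177 241 256 [-10.4   1.2  27.7]
181 236 267 [-13.9   9.6  25.8]
185 236 267 [-14.1   9.6  22.3]
189 237 267 [-13.3   9.7  19.2]
193 237 267 [-13.3   9.7  16.3]
197 237 267 [-13.3   9.8  13.2]
```

Emit:
arm_command --series '[[[0.8,-0.7,4],0,1],[[0.5,-0.5,4],0,1],[[0.2,-0.1,3],0,1],[[0,0,0],0,1],[[0,0,0],0,1]]'

```text
clock: 26.8
position: [519.3, 201.1, 63.7]
tool_rot: [0.997, -0.078, -0.013, 0.011]
ft_force: [0.1, 0.0, -0.6]
opening: 18.0
```

```bash
cat > chk.py <<'E'
from h import *
import sys
face([517.6,201.6,24])
im,d,K,C=cam("wrist"); save(im,sys.argv[1]+".png"); W=cloud(d,K,C)
S=env.state(); M=R.from_quat(S["tool_rot"]).as_matrix(); p=np.array(S["position"]); f=p+M@FT
m=np.zeros(d.shape,bool); m[165:200,225:285]=True
m&=(abs(W[...,2]-f[2]-25)<4)
a=np.radians(81.1); L=np.array([np.cos(a),np.sin(a)]); N=np.array([np.sin(a),-np.cos(a)])
P=W[m]; q=P[:,:2]-f[:2]; lo,hi=np.percentile(q@N,[1,99]); top=np.percentile(q@L,99)
cen=f[:2]+N*(lo+hi)/2+L*(top-29.5)
print("foot width",round(hi-lo,1),"cam foot centre",np.round(cen,1),"cam face centre",np.round(cen+24*(M@(Mg.T@[0,0,-1]))[:2],1))
boxes(im,d,K,C,0,170,215,300)
E
python3 chk.py w12
```

```text
t 26.8 pos [519.3 201.1  63.7] yawx -8.96 tilt z [-0.0273 -0.0206 -0.9994] F [ 0.08  0.   -0.63] op 18.0 q [ 0.18   0.403  1.65  -0.017  1.119  0.344] dq [0.001, -0.0, 0.001, -0.001, -0.001, 0.0]
face [518.9 202.   28. ] stamp long axis deg -98.93 down [-0.0154  0.0103 -0.9998]
shift for face at [517.6, 201.6, 24] [-1.1  0.5  4. ]
foot width 23.2 cam foot centre [517.2 200.4] cam face centre [516.8 200.7]
[ 14  60  43  44 538] [530.4 299.7  33.1  32.2  -9. ]
[ 12 159  47  11 193] [519.8 233.7  40.4   8.9  -8.7]
```

Emit:
arm_command --series '[[[-1.0,0.1,2],0,1],[[-0.5,0.1,1.5],0,1],[[0,0,0],0,1],[[0,0,0],0,1]]'

```text
clock: 27.35
position: [517.6, 201.0, 60.2]
tool_rot: [0.997, -0.078, -0.013, 0.011]
ft_force: [0.4, -0.5, -0.6]
opening: 17.9
```

```bash
python3 chk.py w13; python3 - <<'E'
from h import *
im,d,K,C=cam("side"); c=im[90:210,180:340]; cv2.imwrite("pics/s13c.png",cv2.resize(c[:,:,::-1],None,fx=5,fy=5,interpolation=cv2.INTER_CUBIC))
im,d,K,C=cam("top"); save(im,"t13.png")
E
```

```text
t 27.35 pos [517.6 201.   60.2] yawx -8.96 tilt z [-0.027  -0.0205 -0.9994] F [ 0.42 -0.52 -0.59] op 17.9 q [ 0.181  0.405  1.658 -0.017  1.109  0.345] dq [0.0, 0.001, 0.001, 0.0, -0.001, 0.0]
face [517.2 201.9  24.5] stamp long axis deg -98.93 down [-0.0151  0.0104 -0.9998]
shift for face at [517.6, 201.6, 24] [0.5 0.3 0.5]
foot width 23.1 cam foot centre [515.5 200.4] cam face centre [515.2 200.6]
[ 16  59  43  45 581] [530.4 299.5  33.2  32.4  -9. ]
[ 14 159  48  11 202] [520.4 234.   40.6   8.8  -8.7]
```

View pics/s13c.png

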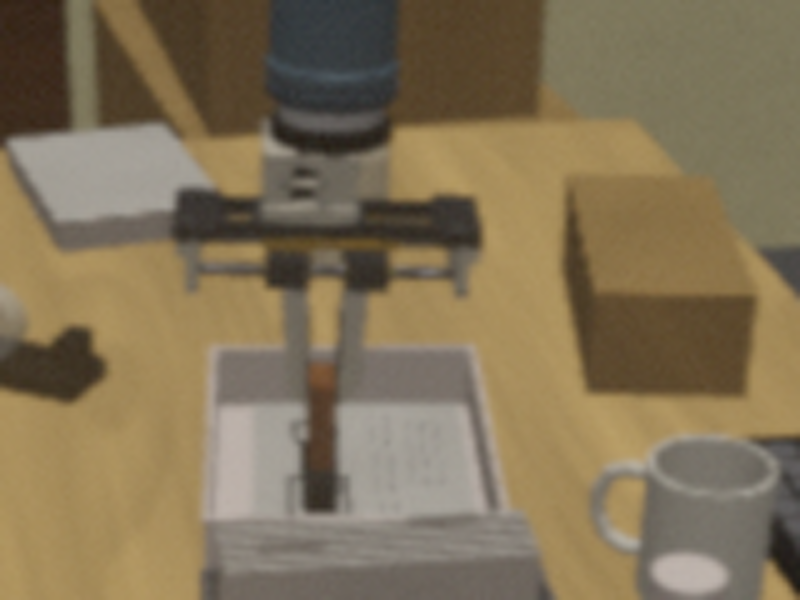

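View pics/w13.png

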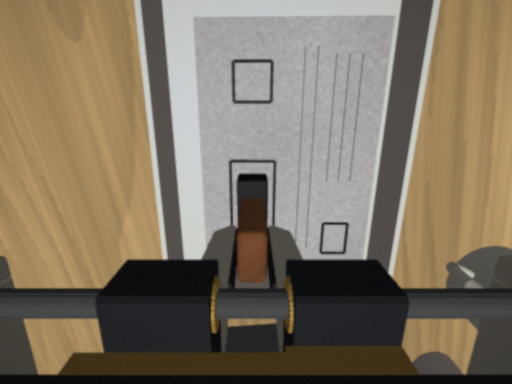

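View pics/t13.png

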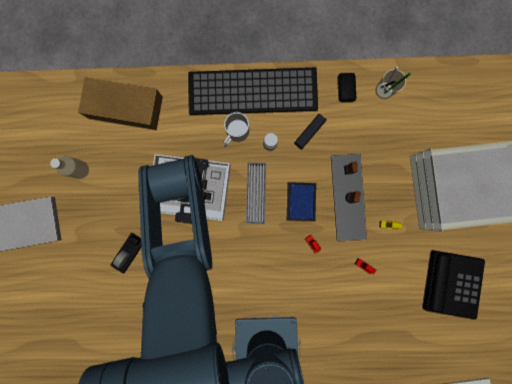

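```bash
python3 - <<'E'
from h import *
face([517,201.7,24]); print(env.close_job())
E
```

```text
t 27.5 pos [517.6 201.   60.2] yawx -8.97 tilt z [-0.027  -0.0206 -0.9994] F [ 0.3  -0.1  -0.47] op 17.7 q [ 0.181  0.405  1.658 -0.017  1.109  0.345] dq [0.0, -0.002, 0.002, 0.001, -0.001, 0.002]
face [517.2 201.9  24.5] stamp long axis deg -98.93 down [-0.0151  0.0104 -0.9998]
shift for face at [517, 201.7, 24] [-0.2  0.2  0.5]
the job is handed in; nothing more can be done
None
```

I took the rectangular stamp, inked it on the pad and carried it over the card index into the tray. It is held still about 8.5 mm above the wide stamp box, and the job was handed in at 27.5 s.

**Ink pad:** the plate sank about 3.9 mm in the side camera's depth picture. The wrist force rose by about 4.2 N, allowing for the stamp's weight.

**Last check over the box:**
- **Position:** the wrist camera put the face centre at (515.2, 200.6) and the box centre at (515.0, 200.7).
- **Angle:** the stamp's long side is at 81.1°, the same as the box.
- **Tilt:** the stamp leans about 1°.
- **Grip and motion:** the arm is still, and the grip has stayed at about 18 mm.

**Disagreements and faults:**
- The wrist camera and the arm's own position differ by about 2 mm for the stamp. I centred it by the stamp and box as seen in the same wrist picture.
- The side camera put the pad about 8 mm to one side of the other two cameras. In its picture the stamp looked up to 3 mm off the pad's middle when pressed.
- **My mistake:** after inking, I turned the wrist the wrong way and ran joint 6 up to its limit. It read -3.116, and the range ends at -3.12. This pushed the stamp sideways and tilted it, high up and clear of everything. I turned back round to straighten it before crossing the card index.
- No contact with the paper, tray or card index showed in the force readings I took or in the pictures. The last top picture shows the other things where they stood.

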